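# Soak the shelled bean lot and clear the bench

## Robot

A 6-joint arm with a two-finger parallel gripper is mounted at the origin on the work surface. World frame = base frame: x ahead of the robot, y to its left, z up, the work surface at z = 0. Lengths are in m, angles in rad, forces in N, time in s.
With the tool pointing down it reaches from about 0.35 to 0.8 m from the base axis. Payload 7.3 kg.
Tool frame: the origin (TCP) lies between the finger pads; the fingertips stand 25 mm ahead of it and the grasp point (between the pads) lies 6 mm ahead of it (r.tip_extent is the distance from the TCP to the fingertips, in m); z points along the fingers, y is the line along which they close (so a half turn about z gives the same grasp; the last joint's range is limited). The gripper opens to 85 mm and grips with 20 to 120 N. Pads are 22 mm wide; open, the fingers measure 114 mm over their backs; the gripper's body (76 mm by 85 mm) begins 54 mm behind the grasp point. The pads swing forward as they close: fully open they stand 13 mm farther back than shut.
Start: joints at [-1.351, 0.342, 1.524, -0, 1.275, -0.146], TCP at [0.188, -0.49, 0.256] pointing down, gripper open.
Joint ranges: [-2.53, 2.53], [-0.77, 2.02], [0.04, 2.7], [-1, 4.14], [0.28, 2.66], [-3.11, 3.11]. Speed limits (rad/s): [2.57, 2.57, 3.14, 3.14, 3.14, 3.14].

## Interface

Orientations are given as a unit quaternion [x, y, z, w].
In Python, from workcell import r, command_gripper, optics gives the robot as it stands. The module is installed in compiled form; this text tells all that it offers. Calls block until the motion is done:
- r.reach(position, orientation): joint-space move of the TCP to a pose.
- r.move_straight(position, orientation=None, speed=0.15, max_force=None): straight line of the TCP; orientation=None keeps the orientation; speed is the mean speed in m/s. With max_force (N) it stops when the force on the tool has changed by that much, and returns True; else False.
- r.movej(angles): joint-space move.
- command_gripper(opening, force=None): finger opening in m; force is the grip in N (None keeps the last); returns when the fingers have stopped.
- r.hold(seconds).
- r.solve_ik(position, orientation): joint angles nearest the present ones, or None.
- r.read_state(): the state.
- optics.get_image(name): name is "scene" or "side" or "wrist"; returns (picture, depth): 400x640x3 uint8, red, green, blue; 400x640 float32, m along the optical axis (not along the pixel's ray), 0 where there is no reading.
- optics.camera_model(name): a dict with "K" (3x3 intrinsics, pixels), "R" (3x3) and "t" (3): a world point X has camera coordinates R X + t; the wrist camera has in their place "tool_from_camera" (4x4, takes a point from camera to tool coordinates, whose origin is the TCP and whose axes are the flange's). Camera axes: x right, y down, z forward; pixel columns grow to the right and rows downward; lengths in m; the calibration is good to about 2 mm. A picture is of the moment at which its call begins: read the wrist's pose just before it. camera_model takes no time and is no camera call.
A pose or a line that the arm cannot do raises r.PlanningError and nothing moves.
- r.finish_job(): hands the job in; it is judged then, once.
The state is a dict: "time_s": time; "joint_positions": joint angles; "dq": joint speeds; "tau": joint torques, N m; "eef_pos": TCP position; "eef_rot": TCP orientation; "contact_force": force on the tool from outside, world axes, zero at the start; "torque": the same for the moment, N m; "grip_width": finger opening in m; "grip_force": force on a finger pad.
Only numpy, scipy, OpenCV 4.12 (cv2) and the standard library are available. Lean on these libraries where they do the work, as an engineer would, in place of code of your own. Each camera call takes 0.05 s, during which the arm holds its last target. There are 200 camera calls.

## Task

Pour all the red-brown beans from the white cup into the soaking dish where beans of the same red-brown kind already lie - not in with the pale variety - then put the loose lid on that dish, centred so that it is fully covered. Throw every dry pod from the white board into the green waste bin, and leave the emptied cup standing upright in the grey wash-up tub. Do not disturb the pale beans, the petri dishes or the marker pen.

Things in the scene. Friction and masses are not known exactly. Their poses are not given: they have to be found in the camera images.
- cup: white plastic sample cup, open top, round and tapering: 85 mm high, 70 mm outside diameter at the rim, 64 mm at the foot, wall 3 mm, floor 4 mm, 80 g empty; origin at the centre of its underside, z towards the mouth. It holds the red-brown beans at the start
- bean1: loose red-brown kidney-shaped bean, 24 mm long (its x), 16 x 15 mm thick, 10 g, origin at its centre; starts in the cup
- bean2: loose red-brown kidney-shaped bean, 24 mm long (its x), 16 x 15 mm thick, 10 g, origin at its centre; starts in the cup
- bean3: loose red-brown kidney-shaped bean, 24 mm long (its x), 16 x 15 mm thick, 10 g, origin at its centre; starts in the cup
- bean4: loose red-brown kidney-shaped bean, 24 mm long (its x), 16 x 15 mm thick, 10 g, origin at its centre; starts in the cup. It may be absent
- bean5: loose red-brown kidney-shaped bean, 24 mm long (its x), 16 x 15 mm thick, 10 g, origin at its centre; starts in the cup. It may be absent
- dish_left: blue-grey soaking dish on the +y side (the left one seen from the robot), open, round: 55 mm high, 130 mm outside diameter at the rim, 112 mm at the foot, wall 4 mm, floor 5 mm; it does not shift; origin at the centre of its underside
- dish_right: the same soaking dish on the -y side (right)
- red_soaking1: red-brown bean, the same as those in the cup, already lying in one of the two dishes (both of these in the same dish); origin at its centre
- red_soaking2: red-brown bean, the same as those in the cup, already lying in one of the two dishes (both of these in the same dish); origin at its centre
- pale_soaking1: pale cream bean of the same size but another variety, lying in the other dish (both in the same); origin at its centre
- pale_soaking2: pale cream bean of the same size but another variety, lying in the other dish (both in the same); origin at its centre
- lid: loose blue-grey lid for a dish: flat disc 144 mm in diameter, 6 mm thick, with a black knob in the middle (22 mm diameter, standing 24 mm above the disc), 150 g; lies on the bench, knob up; origin at the centre of its underside. It simply rests on a dish's rim, overhanging it by 7 mm all round
- board: white plastic work board lying on the bench, 150 x 300 x 8 mm (x, y, z), does not shift; origin at the centre of its underside
- pod1: dry empty bean pod, tan, slightly bent, about 80 mm long (its x), 14 mm wide at the middle (its y) and 14 mm high, rigid, 15 g; origin at its centre; starts on the board. It may be absent
- pod2: dry empty bean pod, tan, slightly bent, about 80 mm long (its x), 14 mm wide at the middle (its y) and 14 mm high, rigid, 15 g; origin at its centre; starts on the board. It may be absent
- pod3: dry empty bean pod, tan, slightly bent, about 80 mm long (its x), 14 mm wide at the middle (its y) and 14 mm high, rigid, 15 g; origin at its centre; starts on the board. It may be absent
- pod4: dry empty bean pod, tan, slightly bent, about 80 mm long (its x), 14 mm wide at the middle (its y) and 14 mm high, rigid, 15 g; origin at its centre; starts on the board. It may be absent
- pod5: dry empty bean pod, tan, slightly bent, about 80 mm long (its x), 14 mm wide at the middle (its y) and 14 mm high, rigid, 15 g; origin at its centre; starts on the board. It may be absent
- bin: open square green waste bin, 160 x 160 mm, 100 mm high, walls and floor 4 mm, does not shift; origin at the centre of its underside
- tub: open square grey wash-up tub, 170 x 170 mm, 55 mm high, walls and floor 4 mm, does not shift; origin at the centre of its underside
- petri: bystander: stack of three clear petri dishes, 93 mm in diameter, 44 mm high, loose on the bench; origin at the centre of its underside
- pen: bystander: white and blue marker pen, 125 mm long (its x), 12 mm thick, loose on the bench between or near the dishes; origin on its axis near the middle

How it is judged:
By the outcome, as a careful person would: the job done as asked, in the order asked, and still so for the second after the job is handed in, with the robot touching nothing.
Of bean4, bean5 only 1 to 2 are there at a start; the rules pass over those that are not, and their reading is None.
Of pod1, pod2, pod3, pod4, pod5 only 3 to 5 are there at a start; the rules pass over those that are not, and their reading is None.
At some moment in a run one of pod1, pod2, pod3, pod4, pod5, lid may be knocked a few centimetres aside while the robot is not near it.
It also fails if it takes over 210 s, if anything falls off the work surface, if the arm or the gripper's body presses on something with over 40 N, if the wrist force passes 120 N, or if a joint passes its speed limit or range.

## Working session

There is one attempt and no reset: what is moved stays moved. The work goes in short steps, each a Python script; the robot and the scene stay as the last script left them, time stands still between calls to the robot, and variables do not carry over. Pictures are saved under pics/ and viewed, at most 14 in all, crops included, and the job is handed in when it is done.

```bash
mkdir -p pics; cat > h.py <<'E'
import numpy as np, cv2
from workcell import r, command_gripper, optics
from scipy.spatial.transform import Rotation as Rn
def snap(name,fn=None):
    s=r.read_state(); im,d=optics.get_image(name); m=optics.camera_model(name)
    K=np.array(m["K"]); 
    if name=="wrist":
        T=np.array(m["tool_from_camera"]); Rt=Rn.from_quat(s["eef_rot"]).as_matrix()
        R=Rt@T[:3,:3]; t=Rt@T[:3,3]+np.array(s["eef_pos"])
    else:
        R=np.array(m["R"]).T; t=-R@np.array(m["t"])
    v,u=np.mgrid[:d.shape[0],:d.shape[1]]
    c=np.stack([(u-K[0,2])/K[0,0]*d,(v-K[1,2])/K[1,1]*d,d],-1)
    P=c@R.T+t; P[d<=0]=np.nan
    if fn: cv2.imwrite(f"pics/{fn}.png",im[:,:,::-1])
    return im,d,P,R,t
def down(yaw): # tool z down; tool y (closing) at angle yaw+90deg, i.e. tool x at yaw
    return (Rn.from_euler('z',yaw)*Rn.from_euler('x',np.pi)).as_quat()
E
python3 - <<'E'
from h import *
for n in ("scene","side","wrist"):
    im,d,P,R,t=snap(n,n+"0"); np.savez(f"{n}0.npz",im=im,P=P); print(n,R[:,2].round(2),t.round(3))
s=r.read_state(); print(s["time_s"],Rn.from_quat(s["eef_rot"]).as_matrix().round(2)); print(r.tip_extent)
a=cv2.imread("pics/scene0.png")
E
```

```text
scene [-0.75  0.1  -0.65] [ 1.514 -0.121  0.883]
side [ 0.38 -0.69 -0.62] [0.195 0.629 0.626]
wrist [-0.27 -0.1  -0.96] [ 0.255 -0.463  0.374]
0.15 [[ 0.93  0.36 -0.  ]
 [ 0.36 -0.93  0.  ]
 [ 0.   -0.   -1.  ]]
0.025
```

View pics/scene0.png

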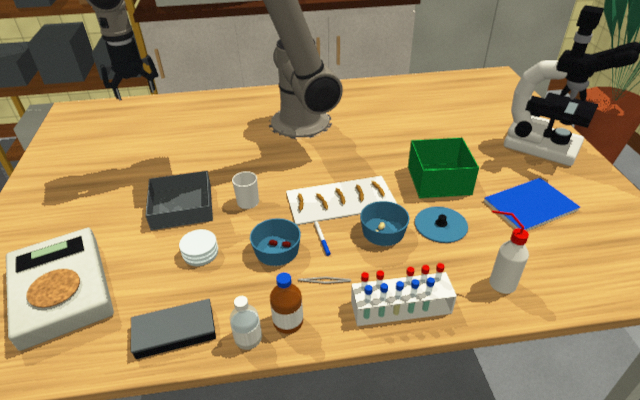

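View pics/side0.png

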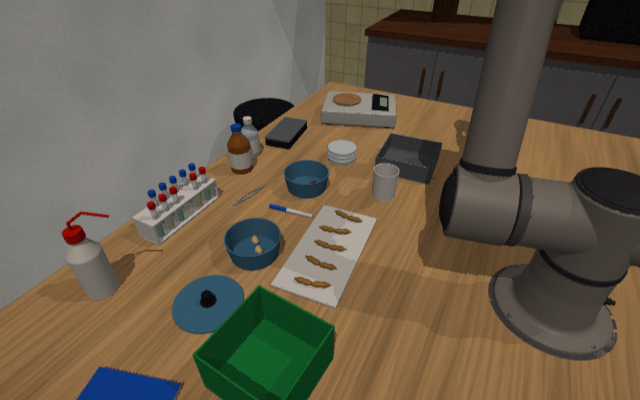

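Scene: the red beans are in the dish at (275,242), which is dish_right. The pale ones are in the dish at (384,223), the cup is at (246,190), the tub at (180,200), the bin at (442,167), the lid at (441,224), and there are five pods on the board around (340,198). Next I'll get the positions.

```bash
cat >> h.py <<'E'
from scipy.optimize import least_squares
def circ(p,r0=None):
    p=p[:,:2]; c=p.mean(0)
    if r0: f=lambda q:np.hypot(*(p-q[:2]).T)-r0; q=least_squares(f,c,loss='soft_l1',f_scale=.002).x; return q
    f=lambda q:np.hypot(*(p-q[:2]).T)-q[2]; return least_squares(f,[*c,.05],loss='soft_l1',f_scale=.002).x
def near(P,x,y,rad,z0,z1):
    with np.errstate(invalid='ignore'):
        return (np.hypot(P[...,0]-x,P[...,1]-y)<rad)&(P[...,2]>z0)&(P[...,2]<z1)
def pods(im,P,board):
    x0,y0=board; hsv=cv2.cvtColor(im,cv2.COLOR_RGB2HSV)
    with np.errstate(invalid='ignore'):
        m=(abs(P[...,0]-x0)<.095)&(abs(P[...,1]-y0)<.175)&(P[...,2]>.003)&(P[...,2]<.035)&(hsv[...,1]>90)&(hsv[...,0]<28)&(P[...,2]>.0105)
    n,l,s,_=cv2.connectedComponentsWithStats(m.astype(np.uint8),connectivity=8); o=[]
    for i in range(1,n):
        if s[i,4]<25: continue
        p=P[l==i]; (cx,cy),wh,a=cv2.minAreaRect((p[:,:2]*1000).astype(np.float32))
        q=p[:,:2]-p[:,:2].mean(0); w,V=np.linalg.eigh(q.T@q); e=q@V[:,1]
        o.append((cx/1000,cy/1000,np.arctan2(V[1,1],V[0,1]),np.ptp(e),p[:,2].max(),s[i,4]))
    return o
E
python3 - <<'E'
from h import *
np.set_printoptions(precision=4,suppress=True)
D={n:np.load(n+"0.npz") for n in ("scene","side")}
S=D["scene"]["P"]
ref={"cup":(246,178),"dishR":(275,228),"dishL":(384,209),"lid":(460,226),"petri":(198,240),"board":(345,195),"tub":(180,210),"bin":(442,180)}
for k,(u,v) in ref.items(): print(k,S[v,u])
for nm in D:
    P=D[nm]["P"]; im=D[nm]["im"]; print(nm)
    g=lambda k:S[ref[k][1],ref[k][0]]
    c=g("cup"); p=P[near(P,c[0],c[1],.08,.081,.09)]; print(" cup",circ(p),circ(p,.0335),p[:,2].max(),len(p))
    for k in("dishR","dishL"):
        c=g(k); p=P[near(P,c[0],c[1],.14,.0525,.06)]; print(k,circ(p),p[:,2].max(),len(p))
    c=g("lid"); p=P[near(P,c[0],c[1],.15,.004,.010)&(im[...,2]>im[...,0]*1.5)]; print(" lid",circ(p),cv2.minEnclosingCircle((p[:,:2]*1000).astype(np.float32)),len(p))
    p=P[near(P,c[0],c[1],.13,.022,.035)&(im.max(-1)<60)]; print(" knob",p.mean(0),np.ptp(p,axis=0),len(p))
    for k,z0,z1,rr in(("tub",.052,.058,.18),("bin",.096,.104,.2),("board",.0055,.0105,.2)):
        c=g(k); mk=near(P,c[0],c[1],rr,z0,z1)
        if k=="board": mk&=(im.min(-1)>150)
        if k=="bin": mk&=im[...,1]>im[...,0]*1.5
        p=P[mk]; print(k,cv2.minAreaRect((p[:,:2]*1000).astype(np.float32)),p.min(0),p.max(0),len(p))
    b=P[near(P,*g("board")[:2],.2,.0055,.0105)&(im.min(-1)>150)]; bc=cv2.minAreaRect((b[:,:2]*1000).astype(np.float32))[0]
    for q in pods(im,P,(bc[0]/1000,bc[1]/1000)): print("  pod",np.array(q))
    p=P[near(P,*g("dishR")[:2],.3,.004,.016)&(im[...,2]>im[...,0]*2.)]; 
E
```

```text
cup [ 0.3995 -0.1952  0.0632]
dishR [ 0.5883 -0.1271  0.029 ]
dishL [0.5603 0.1766 0.0288]
lid [0.6347 0.372  0.0032]
petri [ 0.6183 -0.324   0.0448]
board [0.4524 0.0872 0.0043]
tub [ 0.5004 -0.3768  0.0527]
bin [0.5013 0.3584 0.0621]
scene
 cup [ 0.4333 -0.1989  0.0335] [ 0.4333 -0.1989] 0.08814844247710685 86
dishR [ 0.6438 -0.1297  0.0627] 0.05863639360319062 188
dishL [0.6202 0.1601 0.0624] 0.05982877927194896 178
 lid [0.6149 0.3248 0.0534] ((609.1929931640625, 380.8109436035156), 129.86181640625) 1136
 knob [0.6209 0.3216 0.028 ] [0.0233 0.0203 0.0095] 44
tub ((417.68963623046875, -340.9815673828125), (174.2173614501953, 267.785888671875), 4.404910564422607) [ 0.3319 -0.4798  0.052 ] [ 0.5129 -0.2032  0.0576] 265
bin ((425.9847717285156, 382.57489013671875), (162.3502197265625, 170.5083465576172), 86.46607971191406) [0.3382 0.2975 0.096 ] [0.5149 0.4685 0.1032] 272
board ((505.6893310546875, 74.1410903930664), (225.7537841796875, 298.5641784667969), 5.239780426025391) [ 0.3832 -0.0839  0.0055] [0.6265 0.2249 0.0105] 2124
  pod [ 0.4505  0.187  -2.9018  0.0767  0.0238 65.    ]

[... 643 characters left out ...]
), 4.320727348327637) [ 0.3309 -0.476   0.052 ] [ 0.51   -0.2118  0.058 ] 147
bin ((422.4833984375, 383.55718994140625), (161.0072784423828, 160.74388122558594), 86.01606750488281) [0.3375 0.2992 0.096 ] [0.5068 0.4658 0.1025] 977
board ((505.7043151855469, 75.044677734375), (224.42489624023438, 296.21295166015625), 4.948339939117432) [ 0.3817 -0.0805  0.0055] [0.6255 0.2237 0.0105] 1504
  pod [  0.4723  -0.0451   3.108    0.0747   0.0219 105.    ]
  pod [  0.4779   0.0173  -2.8718   0.075    0.0229 124.    ]
  pod [  0.4659   0.0739  -3.0061   0.0772   0.0216 133.    ]
  pod [  0.4599   0.131   -3.1386   0.0799   0.0217 146.    ]
  pod [  0.4482   0.1891  -2.8942   0.0785   0.0225 170.    ]
```

View pics/wrist0.png

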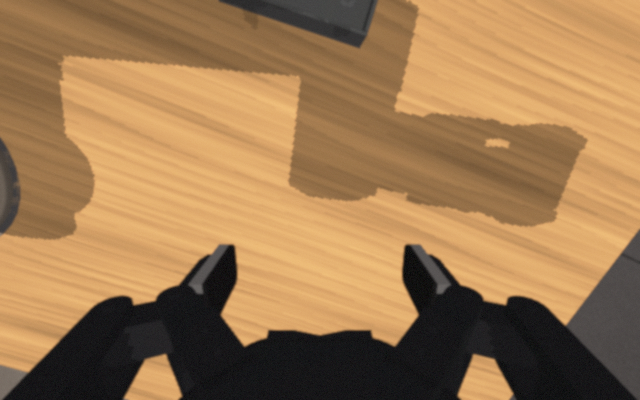

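```bash
cat >> h.py <<'E'
CUP=np.array([.432,-.198]); DR=np.array([.642,-.1285]); DL=np.array([.618,.161]); LID=np.array([.6145,.325]); BIN=np.array([.424,.383]); TUB=np.array([.421,-.392])
HG=.055  # grasp height on the cup
def tool(a,p):
    z=np.array([np.cos(p)*np.cos(a),np.cos(p)*np.sin(a),-np.sin(p)]); x=np.array([np.sin(p)*np.cos(a),np.sin(p)*np.sin(a),np.cos(p)])
    return Rn.from_matrix(np.stack([x,np.cross(z,x),z],1))
def tcp(gp,Rt): return np.asarray(gp)-.006*Rt.as_matrix()[:,2]
def pour(a,p,dz,th,L):
    "roll by th about tool z, pitch dz lift; returns TCP,quat with the lowest lip point at L"
    Rg=tool(a,p); m0=Rg.inv().apply([0,0,1])
    Rt=tool(a,p-dz)*Rn.from_euler('z',th); m=Rt.apply(m0)
    low=-np.array([0,0,1])+m*m[2]; 
    low=low/max(np.linalg.norm(low),1e-6)
    lip=(.085-HG)*m+.035*low
    return np.asarray(L)-lip-.006*Rt.as_matrix()[:,2],Rt.as_quat(),m
E
cat > scan.py <<'E'
from h import *
C=np.array([*CUP,HG]); q0=r.read_state()["joint_positions"]
for p in np.radians([5,15,20,25,30,35]):
  for a in np.radians(range(-180,180,15)):
    Rt=tool(a,p); 
    g=[r.solve_ik(tcp(C+b*-Rt.as_matrix()[:,2]+[0,0,u],Rt),Rt.as_quat()) for b,u in((0,0),(.1,0),(0,.15))]
    if any(x is None for x in g): continue
    for sg in(1,-1):
      ok=[]
      for th in np.radians([45,90,120,140,160,180]):
        t,q,m=pour(a,p,max(0,p-np.radians(10))*min(1,th/2.5),sg*th,[*DR,.09]); 
        ok.append(r.solve_ik(t,q) is not None)
      print(round(np.degrees(p)),round(np.degrees(a)),sg,''.join('01'[o] for o in ok),round(np.degrees(np.arccos(m[2]))),np.round(g[0],2))
E
python3 scan.py
```

```text
5 -180 1 000000 170 [-0.37  1.3   0.97 -0.5   2.29 -1.94]
5 -180 -1 000000 170 [-0.37  1.3   0.97 -0.5   2.29 -1.94]
5 -165 1 000000 170 [-0.27  1.26  1.08 -0.66  2.16 -2.03]
5 -165 -1 000000 170 [-0.27  1.26  1.08 -0.66  2.16 -2.03]
5 -150 1 000000 170 [-0.19  1.21  1.23 -0.8   2.01 -2.05]
5 -150 -1 000000 170 [-0.19  1.21  1.23 -0.8   2.01 -2.05]
5 -135 1 000000 170 [-0.1   1.16  1.39 -0.94  1.85 -2.03]
5 -135 -1 000000 170 [-0.1   1.16  1.39 -0.94  1.85 -2.03]
5 0 1 111111 170 [-1.28  1.29  2.47  1.86  1.66 -2.16]
5 0 -1 111111 170 [-1.28  1.29  2.47  1.86  1.66 -2.16]
5 15 1 111111 170 [-1.32  1.15  2.3   1.59  1.48 -1.88]
5 15 -1 111111 170 [-1.32  1.15  2.3   1.59  1.48 -1.88]
5 30 1 111111 170 [-1.29  1.09  2.11  1.33  1.47 -1.63]
5 30 -1 111111 170 [-1.29  1.09  2.11  1.33  1.47 -1.63]
5 45 1 111111 170 [-1.23  1.08  1.91  1.12  1.55 -1.43]
5 45 -1 110111 170 [-1.23  1.08  1.91  1.12  1.55 -1.43]
5 60 1 111111 170 [-1.15  1.09  1.72  0.95  1.68 -1.3 ]
5 60 -1 111111 170 [-1.15  1.09  1.72  0.95  1.68 -1.3 ]
5 75 1 111111 170 [-1.06  1.13  1.53  0.8   1.83 -1.23]
5 75 -1 11111
[... 9480 characters left out ...]

35 90 1 111111 135 [-0.92  0.9   1.52  0.52  1.57 -1.16]
35 90 -1 111111 135 [-0.92  0.9   1.52  0.52  1.57 -1.16]
35 105 1 111111 135 [-0.83  0.94  1.39  0.39  1.7  -1.23]
35 105 -1 111011 135 [-0.83  0.94  1.39  0.39  1.7  -1.23]
35 120 1 111111 135 [-0.75  0.98  1.29  0.25  1.8  -1.34]
35 120 -1 111111 135 [-0.75  0.98  1.29  0.25  1.8  -1.34]
35 135 1 110000 135 [-0.66  1.01  1.21  0.11  1.87 -1.46]
35 135 -1 100000 135 [-0.66  1.01  1.21  0.11  1.87 -1.46]
35 150 1 100000 135 [-0.57  1.03  1.18 -0.04  1.9  -1.61]
35 150 -1 000000 135 [-0.57  1.03  1.18 -0.04  1.9  -1.61]
35 165 1 000000 135 [-0.48  1.02  1.18 -0.19  1.88 -1.76]
35 165 -1 000000 135 [-0.48  1.02  1.18 -0.19  1.88 -1.76]
```

```bash
sed -i 's/^HG=.*/HG=.065/' h.py; python3 - <<'E'
from h import *
A,PI=np.radians(30),np.radians(30); Rt=tool(A,PI); q=Rt.as_quat(); zt=Rt.as_matrix()[:,2]
C=np.array([*CUP,HG])+.005*zt
command_gripper(.085)
r.reach(tcp(C-.12*zt+[0,0,.1],Rt),q)
r.reach(tcp(C-.12*zt,Rt),q)
print("hit",r.move_straight(tcp(C,Rt),speed=.08,max_force=8))
command_gripper(.05,35); s=r.read_state(); print(s["grip_width"],s["grip_force"],s["contact_force"],s["time_s"])
p=np.array(s["eef_pos"]); r.move_straight(p+[0,0,.14],speed=.12)
s=r.read_state(); print(s["grip_width"],s["grip_force"],np.round(s["contact_force"],2),s["time_s"])
im,d,P,_,_=snap("side","side1"); snap("wrist")
E
```

```text
hit False
0.06782222619689501 38.41206648634625 [-1.84443477 -1.74413484  3.80696521] 3.9167
0.06769364373680825 39.203056771597176 [ 0.51  0.16 -1.26] 5.2333
```

View pics/side1.png

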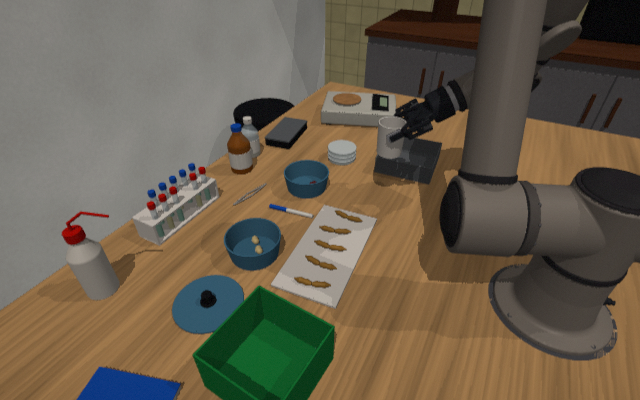

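```bash
python3 - <<'E'
from h import *
A=PI=np.radians(30)
def pose(deg,dz_add=0):
    th=np.radians(deg); dz=np.radians(20)*min(1,deg/140)
    m=pour(A,PI,dz,th,[0,0,0])[2]; mh=m[:2]/max(np.linalg.norm(m[:2]),1e-6)
    L=[*(DR-.012*mh),.09+.11*max(0,1-deg/80)+dz_add]
    t,q,m=pour(A,PI,dz,th,L); return t,q,np.degrees(np.arccos(m[2]))
for deg in (15,35,55,70,80,90,100,110,120,135,150,165,180):
    t,q,ti=pose(deg); r.reach(t,q)
    if deg>=70: r.hold(.25)
    s=r.read_state(); print(deg,round(ti),s["contact_force"].__getitem__(2).round(2) if hasattr(s["contact_force"],'__getitem__') else '',round(s["time_s"],1))
r.hold(.5); print(np.round(r.read_state()["contact_force"],2))
snap("side","side2"); im,d,P,_,_=snap("scene","scene2")
cv2.imwrite("pics/mix2.png",np.vstack([cv2.resize(cv2.imread("pics/side2.png")[120:240,230:450],(770,300)) ,cv2.resize(cv2.imread("pics/scene2.png")[150:300,180:400],(770,300))]))
E
```

```text
15 13 -0.36 6.2
35 31 -1.31 6.6
55 50 -1.81 6.9
70 63 -0.62 7.5
80 72 -1.58 8.0
90 82 -1.19 8.5
100 91 -0.7 9.1
110 99 -1.55 9.6
120 108 -1.27 10.1
135 121 -0.94 10.7
150 131 -0.46 11.3
165 137 -0.42 12.0
180 140 -0.99 12.6
[-0.11  0.65 -0.75]
```

View pics/mix2.png

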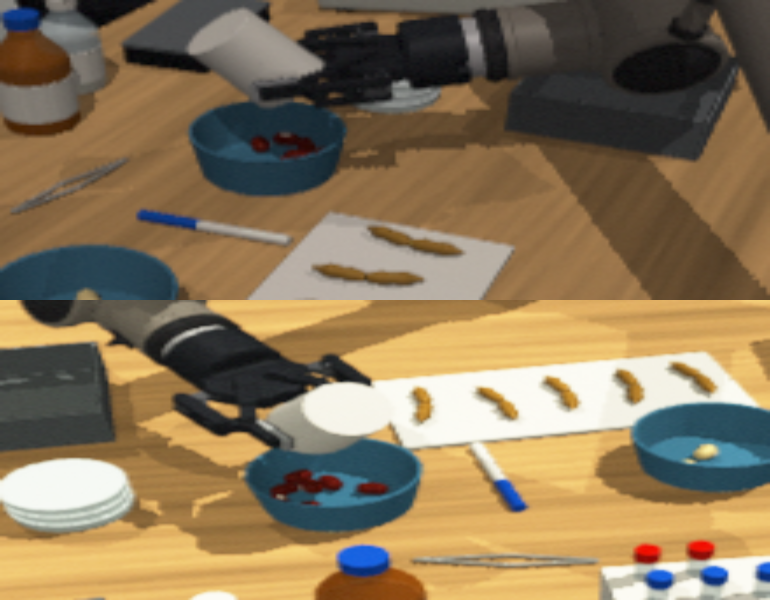

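The picture shows seven red beans in the right dish, and the wrist force now matches an empty cup. Next is the cup into the tub.

```bash
python3 - <<'E'
from h import *
np.set_printoptions(precision=3,suppress=True)
PI=np.radians(30)
s=r.read_state(); r.move_straight(np.array(s["eef_pos"])+[0,0,.10],speed=.15)
s=r.read_state(); p=np.array(s["eef_pos"]); 
Rt=tool(np.radians(30),PI)
for deg in (120,60,0): r.reach(p,(Rt*Rn.from_euler('z',np.radians(deg))).as_quat())
T=np.array([.421,-.388])
best=None
for a in (30,20,40,10,50):
    Rt=tool(np.radians(a),PI); q=Rt.as_quat(); zt=Rt.as_matrix()[:,2]
    gp=np.array([*T,HG+.006])+.005*zt
    P=[gp+[0,0,.13],gp+[0,0,.002],gp-.1*zt]
    k=[r.solve_ik(tcp(x,Rt),q) for x in P]; print(a,[x is not None for x in k])
    if all(x is not None for x in k): break
r.reach(tcp(P[0],Rt),q)
print("t",r.read_state()["time_s"],r.read_state()["contact_force"])
f=r.move_straight(tcp(P[1]-[0,0,.006],Rt),speed=.06,max_force=4); s=r.read_state(); print(f,s["eef_pos"],tcp(P[1],Rt),s["contact_force"])
command_gripper(.085)
r.move_straight(tcp(P[2]-.00*zt,Rt),speed=.1)
s=r.read_state(); r.reach(np.array(s["eef_pos"])+[0,0,.15],q); print(r.read_state()["time_s"])
snap("scene","scene3"); snap("side","side3")
E
python3 -c "
import cv2,numpy as np
cv2.imwrite('pics/mix3.png',np.vstack([cv2.imread('pics/scene3.png')[140:290,60:520],cv2.imread('pics/side3.png')[80:330,160:620]]))"
```

```text
30 [True, True, True]
t 17.8833 [-0.333  0.218 -1.399]
True [ 0.42  -0.388  0.07 ] [ 0.42  -0.388  0.074] [-0.325 -0.45   4.498]
22.0667
```

View pics/mix3.png

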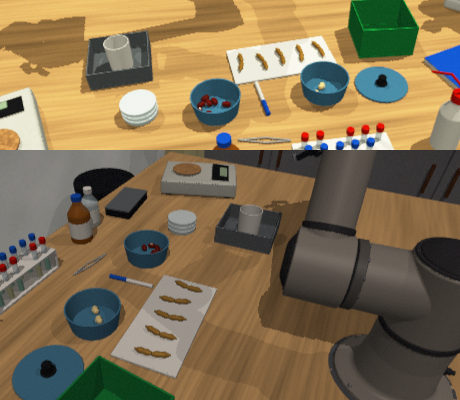

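The cup stands upright in the tub at about (117,55) in this view. Next I'll measure the lid and the target dish with the wrist camera.

```bash
cat >> h.py <<'E'
def lidfind(n,c,z=(.004,.010),kz=(.022,.036)):
    im,d,P,_,_=snap(n); p=P[near(P,*c,.13,*z)&(im[...,2]>im[...,0]*1.4)]
    k=P[near(P,*c,.13,*kz)&(im.max(-1)<70)]
    h=cv2.convexHull((p[:,:2]*1000).astype(np.float32))[:,0]/1000
    return circ(h),circ(h,.072),k[:,:2].mean(0),np.ptp(k,axis=0),len(p),k[:,2].max(),np.median(p[:,2])
E
python3 - <<'E'
from h import *
np.set_printoptions(precision=4,suppress=True)
print("scene",lidfind("scene",LID)); print("side",lidfind("side",LID))
r.reach([*(DR-[.06,0]),.27],down(0))
im,d,P,_,_=snap("wrist","w4"); p=P[near(P,*DR,.12,.052,.062)]; print("dishR",circ(p),len(p),np.median(p[:,2]))
r.reach([*(LID-[.04,0]),.27],down(0))
print("wrist",lidfind("wrist",LID)); snap("wrist","w5"); print(r.read_state()["time_s"])
E
python3 -c "
import cv2,numpy as np
cv2.imwrite('pics/mix4.png',np.hstack([cv2.imread('pics/w4.png'),cv2.imread('pics/w5.png')])[:,::2][::2])"
```

```text
scene (array([0.5847, 0.3045, 0.106 ]), array([0.6163, 0.3204]), array([0.6158, 0.3203]), array([0.1417, 0.0335, 0.0116]), 1182, np.float64(0.03361299142459795), np.float64(0.006031638531597827))
side (array([0.5823, 0.3093, 0.1019]), array([0.6119, 0.3226]), array([0.5543, 0.3023]), array([0.1511, 0.1812, 0.0139]), 2438, np.float64(0.035899892571366165), np.float64(0.005249683885829914))
dishR [ 0.6411 -0.1289  0.062 ] 1490 0.0554560140423416
wrist (array([0.5897, 0.2984, 0.1029]), array([0.6137, 0.3198]), array([0.6157, 0.3236]), array([0.0199, 0.0201, 0.0091]), 8691, np.float64(0.032778016100939444), np.float64(0.0068646516462728124))
25.7417
```

View pics/mix4.png

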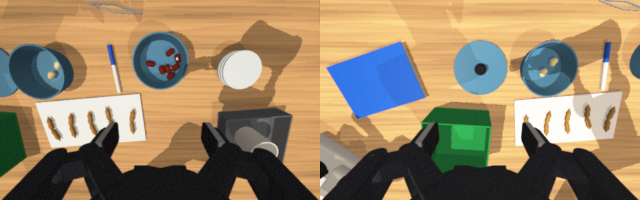

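```bash
python3 - <<'E'
from h import *
np.set_printoptions(precision=4,suppress=True)
K=np.array([.6155,.324]); q=down(0); D=np.array([.6413,-.129])
command_gripper(.055)
r.reach([*K,.10],q); print(r.move_straight([*K,.036],speed=.08,max_force=6))
command_gripper(.01,40); s=r.read_state(); print(s["grip_width"],s["grip_force"],s["contact_force"])
r.move_straight([*K,.18],speed=.15); s=r.read_state(); print(s["grip_width"],s["contact_force"])
# check lid pose in the hand
im,d,P,_,_=snap("side"); p=P[near(P,*K,.11,.146,.156)&(im[...,2]>im[...,0]*1.3)]; h=cv2.convexHull((p[:,:2]*1000).astype(np.float32))[:,0]/1000; print("side",circ(h,.072),circ(h),p[:,2].min(),p[:,2].max(),len(p))
im,d,P,_,_=snap("scene","s5"); p=P[near(P,*K,.11,.146,.156)&(im[...,2]>im[...,0]*1.3)]; h=cv2.convexHull((p[:,:2]*1000).astype(np.float32))[:,0]/1000; print("scene",circ(h,.072),circ(h),len(p))
E
```

```text
False
0.020430150673549786 39.24186587333679 [-0.7956  0.6296  5.274 ]
0.020281673710852894 [-0.5587 -0.0744 -2.0978]
side [0.6142 0.3246] [0.6136 0.3249 0.0705] 0.146001411788028 0.1554400917523101 2305
scene [0.6184 0.3232] [0.6185 0.3231 0.0711] 975
```

```bash
python3 - <<'E'
from h import *
np.set_printoptions(precision=4,suppress=True)
q=down(0); D=np.array([.6413,-.129])
r.reach([*D,.18],q); r.move_straight([*D,.10],speed=.12)
f=r.move_straight([*D,.087],speed=.02,max_force=5); s=r.read_state(); print(f,s["eef_pos"],s["contact_force"])
command_gripper(.05); r.move_straight([*D,.2],speed=.15)
r.reach([D[0]-.06,D[1],.30],q)
for n in("wrist","scene","side"):
    im,d,P,_,_=snap(n,n+"6"); b=(im[...,2]>im[...,0]*1.3)
    p=P[near(P,*D,.09,.056,.066)&b]; h=cv2.convexHull((p[:,:2]*1000).astype(np.float32))[:,0]/1000
    k=P[near(P,*D,.05,.077,.090)&(im.max(-1)<80)]
    print(n,circ(h,.072),circ(h),len(p),k[:,:2].mean(0), np.percentile(p[:,2],[2,98]))
print(r.read_state()["time_s"])
w,s=cv2.imread("pics/wrist6.png"),cv2.imread("pics/side6.png")
cv2.imwrite("pics/mix6.png",np.hstack([w[:300,150:500],s[80:380,230:580]]))
E
```

```text
True [ 0.6414 -0.1291  0.0918] [-1.0175  0.4297  5.1086]
wrist [ 0.6413 -0.1281] [ 0.6415 -0.128   0.0701] 10235 [ 0.6408 -0.1281] [0.0603 0.0637]
scene [ 0.6433 -0.1288] [ 0.6434 -0.1287  0.0717] 1646 [ 0.6453 -0.1278] [0.0572 0.0641]
side [ 0.641  -0.1269] [ 0.6409 -0.1269  0.071 ] 1031 [ 0.6396 -0.125 ] [0.057  0.0619]
34.3583
```

View pics/mix6.png

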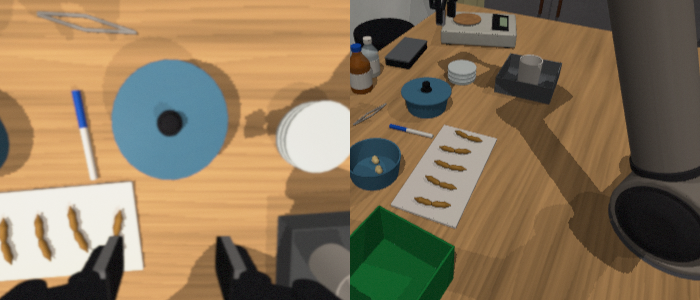

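The lid is centred on the dish to within about 2 mm. On to the pods.

```bash
cat > podrun.py <<'E'
from h import *
np.set_printoptions(precision=3,suppress=True)
B=(.46,.07)
def look():
    r.reach([.36,.09,.32],down(0))
    im,d,P,_,_=snap("wrist"); o=[q for q in pods(im,P,B) if q[3]>.045]
    return sorted(o,key=lambda q:-q[1])
off=[(.0,.0),(.02,-.03),(-.02,.03),(.02,.03),(-.02,-.03),(0,0),(0,0)]
command_gripper(.042)
for i in range(7):
    o=look(); print(i,len(o),[np.array(q[:4]) for q in o],r.read_state()["time_s"])
    if not o: break
    x,y,a=o[0][:3]; a=(a+np.pi/2)%np.pi-np.pi/2; q=down(a)
    r.reach([x,y,.10],q); f=r.move_straight([x,y,.0355],speed=.1,max_force=8)
    command_gripper(.004,25); w=r.read_state()["grip_width"]
    r.move_straight([x,y,.19],speed=.2); w2=r.read_state()["grip_width"]; print("  ",f,w,w2)
    if w2>.006:
        b=BIN+off[i]; r.reach([*b,.19],down(0)); r.move_straight([*b,.135],speed=.15)
        command_gripper(.045); r.hold(.2); r.move_straight([*b,.20],speed=.2)
    else: command_gripper(.042)
snap("wrist","w7"); snap("side","side7"); snap("scene","scene7"); print(r.read_state()["time_s"])
E
python3 podrun.py; python3 -c "
import cv2,numpy as np
cv2.imwrite('pics/mix7.png',np.vstack([cv2.imread('pics/scene7.png')[130:290,60:560],cv2.imread('pics/side7.png')[80:400,60:560]]))"
```

```text
0 5 [array([ 0.449,  0.187, -2.901,  0.074]), array([0.459, 0.129, 3.131, 0.076]), array([ 0.465,  0.071, -3.012,  0.075]), array([ 0.479,  0.016, -2.879,  0.075]), array([ 0.472, -0.046,  3.083,  0.076])] 35.85
   False 0.013203184996554266 0.012927205406646781
1 4 [array([0.46 , 0.13 , 3.132, 0.075]), array([ 0.465,  0.071, -3.017,  0.076]), array([ 0.516,  0.003, -2.889,  0.077]), array([ 0.472, -0.046,  3.084,  0.076])] 42.6083
   False 0.013182441378956515 0.013365790809077273
2 3 [array([ 0.466,  0.071, -3.016,  0.075]), array([ 0.516,  0.003, -2.89 ,  0.077]), array([ 0.473, -0.046,  3.084,  0.076])] 49.3667
   False 0.013353148967614215 0.013222858310543041
3 2 [array([ 0.516,  0.003, -2.891,  0.077]), array([ 0.473, -0.046,  3.081,  0.076])] 56.6917
   False 0.013182803062509768 0.012964959555580715
4 1 [array([ 0.473, -0.046,  3.081,  0.077])] 64.4
   False 0.013213432105989933 0.012963437713659057
5 0 [] 71.8583
72.0083
```

View pics/mix7.png

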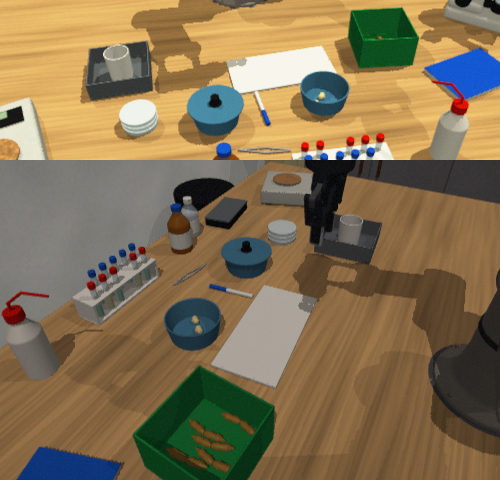

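The board is empty and the pods lie in the bin. The lid is on the dish, the cup is upright in the tub, and the pen, petri dishes and pale beans are where they started.

```bash
python3 -c "
from h import *
im,d,P,_,_=snap('scene'); D=DR
k=P[near(P,*D,.05,.077,.090)&(im.max(-1)<80)]; print(k[:,:2].mean(0))
print(r.finish_job())"
```

```text
[ 0.64576682 -0.12869375]
the job is handed in; nothing more can be done
None
```

The job is done and handed in at about 72 s: the cup's beans are in the red-brown dish with the lid centred to within about 2 mm, all five pods are in the green bin, and the empty cup stands upright in the tub. The pale beans, petri dishes and pen look undisturbed in the last pictures; no verdict came back on hand-in.

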